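# Sort used cuvettes into the rinse beaker and discard tub

## Robot

A 6-joint arm with a two-finger parallel gripper is mounted at the origin on the work surface. World frame = base frame: x ahead of the robot, y to its left, z up, the work surface at z = 0. Lengths are in mm, angles in rad, forces in N, time in s.
With the tool pointing down it reaches from about 425 to 950 mm from the base axis. Payload 3.5 kg.
Tool frame: the origin (TCP) lies on the centre line of the jaws, within the pads' length; the fingertips stand 14 mm ahead of it and the grasp point (between the pads) lies 5 mm behind it; x points along the fingers, y is the direction in which the jaws open and shut, and the axes are right-handed (so a half turn about x gives the same grasp; the last joint's range is limited). The gripper opens to 85 mm and grips with 20 to 120 N. Pads are 22 mm wide; open, the fingers measure 114 mm over their backs; the gripper's body (76 mm by 85 mm) begins 54 mm behind the grasp point. The pads swing forward as they close: fully open they stand 13 mm farther back than shut.
Start: joints at [-1.307, 0.286, 1.577, -0, 1.279, -0.15], TCP at [271.433, -618.005, 245.325] pointing down, gripper open.
Joint ranges: [-2.77, 2.77], [-0.9, 2.22], [0.21, 2.48], [-1.53, 4.67], [0.24, 2.81], [-2.84, 2.84]. Speed limits (rad/s): [2.79, 2.79, 3.14, 3.14, 3.14, 3.14].

## Interface

Orientations are given as a unit quaternion [x, y, z, w].
In Python, from plant import r gives the robot as it stands. The module is installed in compiled form; this text tells all that it offers.
- The arm moves only by the tool step_arm, never from a script. Its argument "commands" is a list of rows, each a list of 3 entries, a list of its own where there are three numbers: the shift along the world's x, y, z in cm, then the turn about the world's z in degrees, then the gripper's target within -1 to 1 (fully open at 1, half-way at 0, shut at -1). In form: [[[tx, ty, tz], turn, gripper], ...]. A call has exactly 10 rows; each row is the pose to reach, as a shift and turn from the pose commanded when the call began; what a row does not reach only later rows make up. A row lasts 1/12 s, in which the tool goes at most 41.7 mm and 7.16 degrees, less where a joint would pass 70% of its speed; a pose out of reach is approached as far as the arm can. A call with a gripper value outside its range is refused whole. The fingers move at their own pace and stop on an object; the grip force is fixed at half the most. Time passes only in rows, so rows that repeat a pose let the fingers close, or fill a call up. It gives the time, the measured TCP pose, the force and the opening at its end, in the units of the state.
- r.get_obs(): the state, without advancing time (a new reading comes with each control period).
- r.read_camera(name): name is "scene" or "top" or "wrist"; returns a dict with "image" (384x512x3 uint8, blue, green, red), "range_z" (384x512 float32, mm along the optical axis (not along the pixel's ray), 0 where there is no reading), "fx", "fy", "cx", "cy" (pixels), "R" (3x3) and "t" (3): a world point X has camera coordinates R X + t; the wrist camera has in their place "mount" (4x4, takes a point from camera to tool coordinates, whose origin is the TCP and whose axes are the tool frame's). Camera axes: x right, y down, z forward; pixel columns grow to the right and rows downward; lengths in mm; the calibration is good to about 2 mm. A picture is of the moment at which its call begins: read the wrist's pose just before it.
- r.job_done(): hands the job in, once; it reports no verdict.
The state is a dict: "time": time; "qpos": joint angles; "dq": joint speeds; "joint_torque": joint torques, N m; "ee_pos": TCP position; "orientation": TCP orientation; "wrist_force": force on the tool from outside, world axes, zero at the start; "wrist_torque": the same for the moment, N m; "width": finger opening in mm.
Only numpy, scipy, OpenCV 4.12 (cv2) and the standard library are available. Lean on these libraries where they do the work, as an engineer would, in place of code of your own. Each camera call takes 0.05 s, during which the arm holds its last target.

## Task

Clear up the used cuvettes after the measurements: put both blue-capped ones into the blue rinse beaker and both red-capped ones, including the one lying on the bench, into the red discard tub. Lower each one to the mouth of its container before letting it go. Leave the two green-capped references in their pockets, and do not shift or tip the beaker, the tub, the bottles, the jar or the test tube rack.

Things in the scene. Friction and masses are not known exactly. Their poses are not given: they have to be found in the camera images.
- tray: white pocket tray fixed to the bench, 90 (its x) x 75 (its y) x 25 mm high. Six square pockets 15 mm wide and 20 mm deep, at x = -26, 0, 26 and y = -20, 20 mm; five hold a cuvette, one is empty. Origin: centre of its underside, on the bench.
- blue_a: 12.5 x 12.5 x 55 mm square capped plastic cuvette, frosted body 37 mm long and a blue cap 18 mm long flush with it, 16 g. Stands upright in one of the tray's pockets, cap up, its sides parallel to the tray's, so its top is 60 mm above the bench. Origin: centre of its underside; z runs along it to the cap.
- blue_b: 12.5 x 12.5 x 55 mm square capped plastic cuvette, frosted body 37 mm long and a blue cap 18 mm long flush with it, 16 g. Stands upright in one of the tray's pockets, cap up, its sides parallel to the tray's, so its top is 60 mm above the bench. Origin: centre of its underside; z runs along it to the cap.
- red_a: 12.5 x 12.5 x 55 mm square capped plastic cuvette, frosted body 37 mm long and a red cap 18 mm long flush with it, 16 g. Stands upright in one of the tray's pockets, cap up, its sides parallel to the tray's, so its top is 60 mm above the bench. Origin: centre of its underside; z runs along it to the cap.
- red_b: 12.5 x 12.5 x 55 mm square capped plastic cuvette, frosted body 37 mm long and a red cap 18 mm long flush with it, 16 g. Lies on the bench at the start, outside the tray. Unlike the others its origin is the centre of its lower long side as it lies: x runs along it to the cap, z is up, the centre is 6.25 mm above the origin.
- green_a: 12.5 x 12.5 x 55 mm square capped plastic cuvette, frosted body 37 mm long and a green cap 18 mm long flush with it, 16 g. A reference: it stays in the tray. Stands upright in one of the tray's pockets, cap up, its sides parallel to the tray's, so its top is 60 mm above the bench. Origin: centre of its underside; z runs along it to the cap.
- green_b: 12.5 x 12.5 x 55 mm square capped plastic cuvette, frosted body 37 mm long and a green cap 18 mm long flush with it, 16 g. A reference: it stays in the tray. Stands upright in one of the tray's pockets, cap up, its sides parallel to the tray's, so its top is 60 mm above the bench. Origin: centre of its underside; z runs along it to the cap.
- beaker: open blue plastic beaker, the rinse beaker, round, widest at the rim: outer radius 45 mm there, 85 mm high, wall 3 mm, loose. Origin: centre of its underside, z up.
- tub: open red square discard tub, 95 x 95 x 80 mm high, wall 3 mm, loose. Origin: centre of its underside, z up.
- amber: amber reagent bottle with black cap, 46 mm diameter, 95 mm high, loose bystander. Origin: centre of its underside.
- jar: white jar with yellow lid, 46 mm diameter, 85 mm high, loose bystander. Origin: centre of its underside.
- wash: tall white wash bottle with red cap and blue label, 68 mm diameter, 170 mm high, loose bystander. Origin: centre of its underside.
- rack: white test tube rack with blue legs, 172 (its x) x 69 (its y) mm, with four capped tubes whose tops are 165 mm above the bench; loose bystander. Origin: centre of its underside.
- blue_a_center (a point): centre of the cuvette blue_a
- blue_b_center (a point): centre of the cuvette blue_b
- red_a_center (a point): centre of the cuvette red_a
- red_b_center (a point): centre of the cuvette red_b
- green_a_center (a point): centre of the cuvette green_a
- green_b_center (a point): centre of the cuvette green_b
Mind the look-alikes: they are no part of the job. Leave any black or turquoise look-alike of the red_b alone.

How it is judged (in metres and radians):
At the end, for the whole second after the job is handed in: Both blue-capped cuvettes in the beaker, both red-capped in the tub: centres within the walls and under 75 mm above the container's underside, slower than 30 mm/s; beaker and tub upright within 0.1 rad; the green-capped ones within 8 mm of their starts (z of blue_a_center in the frame of beaker between 0 and 0.075 m and linear speed of each of blue_a, blue_b, red_a, red_b below 0.03 m/s and horizontal distance between each of blue_a_center, blue_b_center and beaker below 0.043 m and z of blue_b_center in the frame of beaker between 0 and 0.075 m and z of red_a_center in the frame of tub between 0 and 0.075 m and x of red_a_center in the frame of tub between -0.0465 and 0.0465 m and y of red_a_center in the frame of tub between -0.0465 and 0.0465 m and z of red_b_center in the frame of tub between 0 and 0.075 m and x of red_b_center in the frame of tub between -0.0465 and 0.0465 m and y of red_b_center in the frame of tub between -0.0465 and 0.0465 m and angle between each of beaker, tub's own z axis and vertical below 0.1 rad and distance of each of green_a_center, green_b_center from where it was at the start of the episode below 0.008 m); the robot touches nothing.
It fails at once if a used cuvette falls free with its centre more than 130 mm above the bench (about 45 mm above the rims) ((contact force between blue_a and anything else below 0.001 N and height (world z) of blue_a_center above 0.13 m) or (contact force between blue_b and anything else below 0.001 N and height (world z) of blue_b_center above 0.13 m) or (contact force between red_a and anything else below 0.001 N and height (world z) of red_a_center above 0.13 m) or (contact force between red_b and anything else below 0.001 N and height (world z) of red_b_center above 0.13 m)).
It fails at once if the beaker or the tub is tipped by more than 0.35 rad or shifted by more than 30 mm (angle between any of beaker, tub's own z axis and vertical above 0.35 rad or distance of any of beaker, tub from where it was at the start of the episode above 0.03 m).
It fails at once if a bottle, the jar or the tube rack is tipped by more than 0.35 rad or shifted by more than 30 mm (angle between any of amber, jar, rack, wash's own z axis and vertical above 0.35 rad or distance of any of amber, jar, rack, wash from where it was at the start of the episode above 0.03 m).
It fails at once if a green-capped reference is displaced by more than 15 mm (distance of any of green_a_center, green_b_center from where it was at the start of the episode above 0.015 m).
It also fails if it takes over 72 s, if anything falls off the work surface, if the arm or the gripper's body presses on something with over 40 N, if the wrist force passes 120 N, or if a joint passes its speed limit or range.

## Working session

There is one attempt and no reset: what is moved stays moved. The work goes in short steps, Python scripts to look and compute and a tool call to move; the robot and the scene stay as the last step left them, time stands still between calls to the robot, and variables do not carry over. Pictures are saved under pics/ and viewed, and the job is handed in when it is done.

Besides the shell and the picture viewer there is one more tool, called after ">>>" in YAML: its name, and indented under it one key for each argument. step_arm: Moves the arm, as the interface text tells. Its arguments: {"type":"object","properties":{"commands":{"type":"array"}},"required":["commands"]}

```bash
mkdir -p pics; python3 - <<'E'
from plant import r
import cv2,numpy as np,pickle
o=r.get_obs();print({k:np.round(v,3) for k,v in o.items()})
d={}
for n in("scene","top","wrist"):
    c=r.read_camera(n);d[n]=c;cv2.imwrite(f"pics/{n}0.png",c["image"])
    print(n,{k:np.round(v,3).tolist() for k,v in c.items() if k not in("image","range_z")}, (c["range_z"]>0).mean())
pickle.dump(d,open("cams0.pkl","wb"))
E
```

```text
{'time': np.float64(0.0), 'qpos': array([-1.307,  0.287,  1.578,  0.   ,  1.279, -0.15 ]), 'dq': array([-0.001,  0.   , -0.   , -0.001,  0.   , -0.001]), 'joint_torque': array([-1.0000e-03, -4.0599e+01, -2.9263e+01, -0.0000e+00,  6.0000e-03,
        0.0000e+00]), 'ee_pos': array([ 271.289, -617.419,  243.944]), 'orientation': array([-0.692, -0.146,  0.692, -0.144]), 'wrist_force': array([ 0.351, -0.2  ,  0.624]), 'wrist_torque': array([0.049, 0.018, 0.019]), 'width': np.float64(85.413)}
scene {'fx': 363.313, 'fy': 363.313, 'cx': 256.664, 'cy': 187.79, 'R': [[0.849, 0.528, 0.002], [0.448, -0.717, -0.534], [-0.28, 0.454, -0.846]], 't': [-508.893, -217.668, 1240.812]} 0.9961293538411459
top {'fx': 470.116, 'fy': 470.116, 'cx': 261.394, 'cy': 190.06, 'R': [[0.025, -0.999, 0.029], [-0.986, -0.03, -0.165], [0.166, -0.025, -0.986]], 't': [-39.573, 570.503, 1394.157]} 0.9961496988932291
wrist {'fx': 295.935, 'fy': 295.935, 'cx': 256.06, 'cy': 188.708, 'mount': [[0.001, -0.313, 0.95, -128.318], [1.0, 0.0, -0.001, 0.178], [-0.0, 0.95, 0.313, -80.547], [0.0, 0.0, 0.0, 1.0]]} 0.9958750406901041
```

View pics/top0.png

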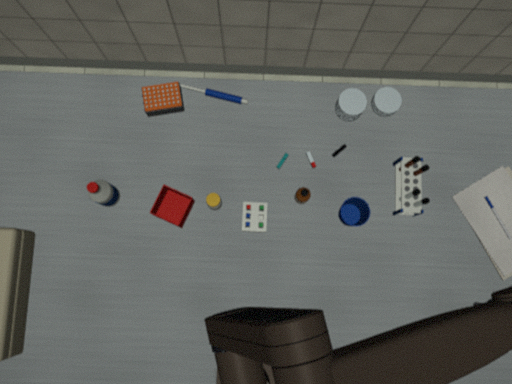

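View pics/scene0.png

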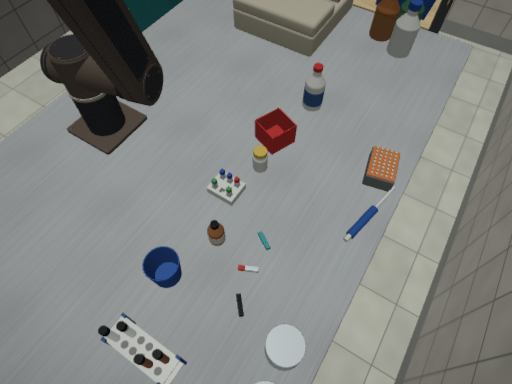

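View pics/wrist0.png

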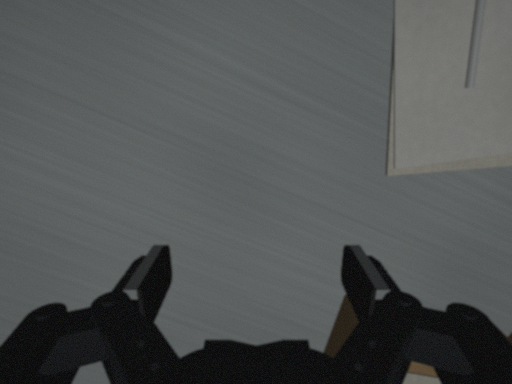

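Top view: tray at (255,217), tub (172,206), beaker (354,212), jar (213,200), amber (303,195). There are three lying look-alikes: turquoise (282,161), white/red cap (311,159) and black (340,150). The white body with a red cap fits red_b, so I'll enlarge it to confirm.

```bash
cat > h.py <<'E'
import numpy as np,pickle,cv2
D=pickle.load(open("cams0.pkl","rb"))
def ray(c,u,v,z):
    R=np.array(c["R"]);t=np.array(c["t"]);o=-R.T@t
    d=R.T@np.array([(u-c["cx"])/c["fx"],(v-c["cy"])/c["fy"],1.])
    return o+d*(z-o[2])/d[2]
def proj(c,X):
    p=np.array(c["R"])@np.array(X,float)+np.array(c["t"]);return p[0]/p[2]*c["fx"]+c["cx"],p[1]/p[2]*c["fy"]+c["cy"]
def deproj(c,u,v):
    z=c["range_z"][int(round(v)),int(round(u))]
    p=np.array([(u-c["cx"])/c["fx"]*z,(v-c["cy"])/c["fy"]*z,z]);return np.array(c["R"]).T@(p-np.array(c["t"]))
E
python3 - <<'E'
from h import *
t=D["top"]["image"];s=D["scene"]["image"]
a=cv2.resize(t[140:240,140:380],None,fx=3.3,fy=3.3,interpolation=cv2.INTER_CUBIC)
a=cv2.convertScaleAbs(a,alpha=1.6);cv2.imwrite("pics/topcrop.png",a)
a=cv2.resize(s[95:315,130:320],None,fx=2.7,fy=2.7,interpolation=cv2.INTER_CUBIC)
cv2.imwrite("pics/scenecrop.png",cv2.convertScaleAbs(a,alpha=1.6))
for n in("top","scene"):
    c=D[n];h=cv2.cvtColor(c["image"],cv2.COLOR_BGR2HSV);H,S,V=cv2.split(h)
    for nm,m in dict(red=((H<8)|(H>172))&(S>130)&(V>70),blue=(H>100)&(H<130)&(S>150)&(V>50),green=(H>45)&(H<85)&(S>100)&(V>50),yel=(H>18)&(H<33)&(S>130)&(V>80)).items():
        k,l,st,ce=cv2.connectedComponentsWithStats(m.astype(np.uint8))
        for i in range(1,k):
            if st[i,4]>=6:
                pts=np.argwhere(l==i); P=np.array([deproj(c,u,v) for v,u in pts]);
                print(n,nm,ce[i].round(1),st[i].tolist(),"med3d",np.median(P,0).round(0),"zmax",P[:,2].max().round(0))
E
```

```text
top red [312.9 164.4] [311, 162, 5, 6, 17] med3d [ 665. -186.   13.] zmax 21.0
top red [ 92.1 187. ] [87, 182, 11, 11, 95] med3d [545. 450. 171.] zmax 1470.0
top red [172.3 206. ] [151, 185, 41, 41, 885] med3d [519. 251.   5.] zmax 1470.0
top red [248.  206.5] [247, 205, 3, 4, 12] med3d [518.  16.  59.] zmax 64.0
top blue [222.9  95.6] [206, 89, 35, 14, 192] med3d [880. 107.  24.] zmax 1470.0
top blue [488.5 201.6] [486, 197, 6, 10, 15] med3d [ 560. -742.   19.] zmax 27.0
top blue [351.7 210.8] [340, 198, 28, 28, 490] med3d [ 520. -309.    7.] zmax 1470.0
top blue [367.5 215.5] [366, 212, 3, 8, 8] med3d [ 499. -343.   76.] zmax 83.0
top blue [247.5 215. ] [247, 214, 2, 3, 6] med3d [492.  17.  59.] zmax 63.0
top green [261.1 207.4] [260, 206, 3, 4, 11] med3d [518. -24.  60.] zmax 65.0
top green [260.5 224.5] [259, 223, 4, 4, 12] med3d [464. -23.  61.] zmax 63.0
top yel [212.9 199.4] [207, 193, 13, 14, 141] med3d [533. 120.  86.] zmax 1470.0
scene red [317.9  67.4] [314, 63, 9, 10, 70] med3d [550. 445. 169.] zmax 173.0
scene red [275.2 130.4] [256, 109, 41, 45, 1254] med3d [513. 252.  
[... 690 characters left out ...]
06, 31, 32, 268] med3d [885. 104.  23.] zmax 28.0
scene blue [162.5 266.4] [143, 247, 38, 40, 1159] med3d [ 494. -299.   40.] zmax 935.0
scene blue [103.8 339.9] [102, 339, 4, 3, 8] med3d [ 520. -505.   84.] zmax 87.0
scene blue [180.9 359.4] [177, 356, 9, 8, 17] med3d [ 683. -447.   70.] zmax 87.0
scene green [405.    5.5] [401, 0, 9, 13, 70] med3d [657. 984. 129.] zmax 149.0
scene green [421.4   9.7] [419, 5, 6, 10, 30] med3d [718. 998. 127.] zmax 141.0
scene green [214.  181.2] [212, 179, 5, 6, 20] med3d [471. -26.  58.] zmax 63.0
scene green [228.5 189.5] [227, 187, 4, 6, 20] med3d [522. -27.  60.] zmax 63.0
scene yel [260.2 151.9] [254, 146, 13, 13, 139] med3d [538. 117.  85.] zmax 89.0
```

View pics/topcrop.png

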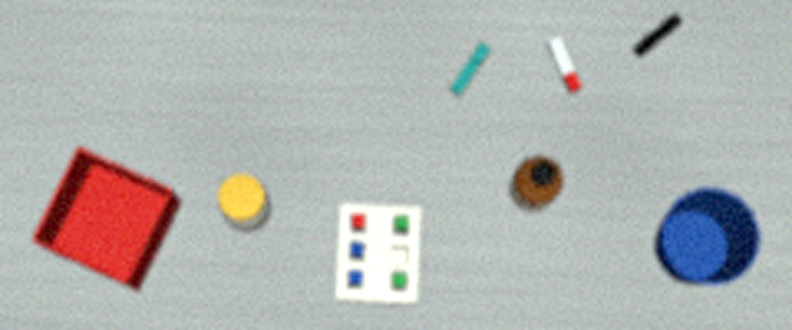

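View pics/scenecrop.png

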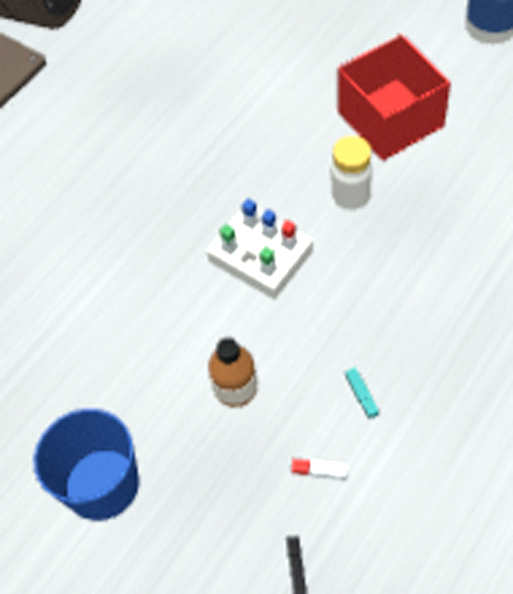

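The crops confirm red_b at top (311,159) / scene (248,268): white body with a red cap. Turquoise (282,161) and black (340,150) are decoys. Next I'll measure everything.

```bash
cat > m.py <<'E'
from h import *
from scipy.spatial.transform import Rotation as Ro
c=D["top"];s=D["scene"]
for nm,z,pt,ps in [("red_a",57,(248,206.5),(236.5,179.5)),("blue_mid",57,(247.5,215),(229.3,175.6)),("blue_near",57,None,(222.1,171.9)),("green_far",57,(261.1,207.4),(228.5,189.5)),("green_near",57,(260.5,224.5),(214,181.2)),("jar",85,(212.9,199.4),(260.2,151.9)),("redcap_lying",10,(312.9,164.4),(241.1,267.6))]:
    print(nm, None if pt is None else ray(c,*pt,z)[:2].round(1), ray(s,*ps,z)[:2].round(1))
# tray
h=cv2.cvtColor(c["image"],cv2.COLOR_BGR2HSV);H,S,V=cv2.split(h)
roi=np.zeros_like(V);roi[195:240,235:275]=1
m=((S<45)&(V>150)&(roi>0)).astype(np.uint8)
print("Vbg",np.median(V[195:240,235:240]))
cn,_=cv2.findContours(m,cv2.RETR_EXTERNAL,cv2.CHAIN_APPROX_NONE);b=max(cn,key=cv2.contourArea)
P=np.array([ray(c,*p[0],25)[:2] for p in b]);rr=cv2.minAreaRect(P.astype(np.float32));print("tray",rr)
# tub rim : red mask outer contour in scene & top
m=(((H<8)|(H>172))&(S>110)&(V>30)).astype(np.uint8);roi[:]=0;roi[175:235,140:205]=1
cn,_=cv2.findContours(m*roi,cv2.RETR_EXTERNAL,cv2.CHAIN_APPROX_NONE);b=max(cn,key=cv2.contourArea)
print("tub rim",cv2.minAreaRect(np.array([ray(c,*p[0],80)[:2] for p in b]).astype(np.float32)))
m=((H>100)&(H<130)&(S>110)&(V>20)).astype(np.uint8);roi[:]=0;roi[185:235,330:380]=1
cn,_=cv2.findContours(m*roi,cv2.RETR_EXTERNAL,cv2.CHAIN_APPROX_NONE);b=max(cn,key=cv2.contourArea)
print("beaker rim",cv2.minEnclosingCircle(np.array([ray(c,*p[0],85)[:2] for p in b]).astype(np.float32)))
# red_b whole: white + red
roi[:]=0;roi[145:172,300:322]=1
m=(((V>165)|((S>110)&((H<8)|(H>172))))&(roi>0)).astype(np.uint8)
cn,_=cv2.findContours(m,cv2.RETR_EXTERNAL,cv2.CHAIN_APPROX_NONE);b=max(cn,key=cv2.contourArea)
print("red_b",cv2.minAreaRect(np.array([ray(c,*p[0],10)[:2] for p in b]).astype(np.float32)))
for n,p,z in(("amber",(304,191),95),("wash",(92,187),170),("rack",(410,187),150)): print(n,ray(c,*p,z).round(0))
R=Ro.from_quat([-0.692,-0.146,0.692,-0.144]).as_matrix();print(R.round(2))
E
python3 m.py
```

```text
red_a [518.2  15.8] [521.9  13.7]
blue_mid [492.3  16.5] [496.6  13.9]
blue_near None [471.3  13.6]
green_far [516.6 -23.9] [521.5 -26.8]
green_near [464.7 -23.4] [470.1 -25.7]
jar [532.7 120.5] [538.5 117.2]
redcap_lying [ 665.8 -186.8] [ 667.8 -187.7]
Vbg 120.0
tray ((493.5450744628906, -3.5284194946289062), (86.92572021484375, 74.10319519042969), 1.3600114583969116)
tub rim ((511.40716552734375, 240.4046630859375), (104.4635009765625, 93.94009399414062), 67.0423812866211)
beaker rim ((508.23358154296875, -300.07196044921875), 46.66208267211914)
red_b ((665.44384765625, -187.1597137451172), (14.62049674987793, 10.16147232055664), 26.824968338012695)
amber [ 564. -149.   95.]
wash [545. 450. 170.]
rack [ 576. -449.  150.]
[[-0.    0.4  -0.92]
 [ 0.   -0.92 -0.4 ]
 [-1.   -0.   -0.  ]]
```

>>> step_arm:
  commands:
    - [[3,4,0],-6,-0.3]
    - [[6,8,0],-12,-0.3]
    - [[9,12,0],-18,-0.3]
    - [[12,16,0],-23.4,-0.3]
    - [[14,20,0],-23.4,-0.3]
    - [[16,24,0],-23.4,-0.3]
    - [[17,28,0],-23.4,-0.3]
    - [[18,32,0],-23.4,-0.3]
    - [[19,36,0],-23.4,-0.3]
    - [[20,40,0],-23.4,-0.3]

```text
time: 0.98
ee_pos: [462.3, -251.2, 245.0]
orientation: [-0.707, -0.002, 0.707, -0.002]
wrist_force: [1.5, -1.1, 0.7]
width: 29.5
```

>>> step_arm:
  commands:
    - [[0,4,0],0,-0.3]
    - [[1,8,0],0,-0.3]
    - [[1,12,0],0,-0.3]
    - [[2,16,0],0,-0.3]
    - [[2,20,-2],0,-0.3]
    - [[2,21.7,-5],0,-0.3]
    - [[2,21.7,-5],0,-0.3]
    - [[2,21.7,-5],0,-0.3]
    - [[2,21.7,-5],0,-0.3]
    - [[2,21.7,-5],0,-0.3]

```text
time: 1.82
ee_pos: [483.2, -37.6, 197.0]
orientation: [0.708, 0.001, -0.706, 0.002]
wrist_force: [0.4, 0.6, -0.8]
width: 30.2
```

```bash
cat >> h.py <<'E'
from scipy.spatial.transform import Rotation as Ro
def wcam(r,name):
    o=r.get_obs();c=r.read_camera("wrist")
    T=np.eye(4);T[:3,:3]=Ro.from_quat(o["orientation"]).as_matrix();T[:3,3]=o["ee_pos"]
    T=T@np.array(c["mount"]);c["R"]=T[:3,:3].T;c["t"]=-c["R"]@T[:3,3]
    cv2.imwrite(f"pics/{name}.png",c["image"]);pickle.dump(c,open(f"{name}.pkl","wb"))
    print("t",round(float(o["time"]),2),"tcp",o["ee_pos"].round(1),"yaw jaw",np.degrees(np.arctan2(*Ro.from_quat(o["orientation"]).as_matrix()[[1,0],1])).round(2),"w",round(float(o["width"]),1),"F",o["wrist_force"].round(1))
    return c
def masks(c):
    H,S,V=cv2.split(cv2.cvtColor(c["image"],cv2.COLOR_BGR2HSV))
    return dict(red=((H<8)|(H>172))&(S>120)&(V>60),blue=(H>100)&(H<130)&(S>140)&(V>50),green=(H>45)&(H<85)&(S>90)&(V>40))
E
python3 - <<'E'
from plant import r
from h import *
c=wcam(r,"w1")
for n,m in masks(c).items():
    k,l,st,ce=cv2.connectedComponentsWithStats(m.astype(np.uint8))
    for i in range(1,k):
        if st[i,4]>60:
            pts=np.argwhere(l==i);P=np.array([deproj(c,u,v) for v,u in pts])
            top=P[(P[:,2]>56)&(P[:,2]<66)]
            print(n,ce[i].round(1),st[i].tolist(),len(top),"topmid",((top.min(0)+top.max(0))/2).round(1) if len(top) else "", "ext",np.ptp(top,0).round(1) if len(top) else "")
E
```

```text
t 1.82 tcp [483.2 -37.6 197. ] yaw jaw -89.77 w 30.2 F [ 0.4  0.6 -0.8]
red [196.9 142.9] [190, 136, 15, 14, 171] 163 topmid [519.4  16.   59.2] ext [10.9 11.6  4.6]
red [ 35.  169.3] [30, 147, 11, 45, 71] 0 topmid  ext 
blue [198.  170.3] [192, 164, 13, 13, 141] 140 topmid [493.9  16.2  58.9] ext [10.6 11.3  4.5]
blue [199.1 196.4] [194, 190, 12, 13, 132] 128 topmid [467.9  16.4  59.1] ext [11.1 10.6  5.8]
green [240.5 143.6] [235, 137, 12, 14, 161] 152 topmid [518.7 -23.5  59.9] ext [11.2 10.   4. ]
green [240.2 196.6] [235, 189, 12, 16, 160] 138 topmid [466.9 -22.9  58.7] ext [12.  10.6  5.3]
```

View pics/w1.png

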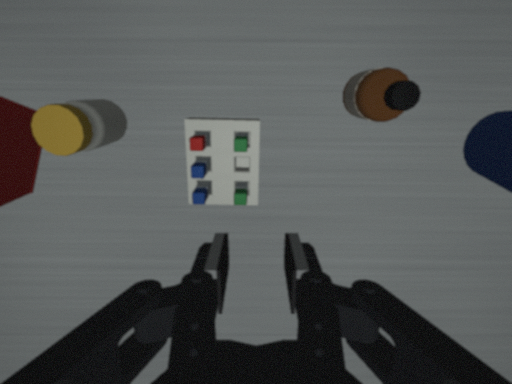

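Wrist view: the tray column at u≈198 is red (143), blue (170), blue (196). Greens are at (240,143) and (240,197), and the empty pocket is at (241,162). Spacings of 26 and 40 mm and tops at about 59 mm agree with the given sizes. I'll start with the near blue.

>>> step_arm:
  commands:
    - [[-1.6,3,-2],0,-0.44]
    - [[-1.6,5.4,-5],0,-0.44]
    - [[-1.6,5.4,-8],0,-0.44]
    - [[-1.6,5.4,-11],0,-0.44]
    - [[-1.6,5.4,-11],0,-0.44]
    - [[-1.6,5.4,-11],0,-0.44]
    - [[-1.6,5.4,-11],0,-0.44]
    - [[-1.6,5.4,-11],0,-0.44]
    - [[-1.6,5.4,-11],0,-0.44]
    - [[-1.6,5.4,-11],0,-0.44]

```text
time: 2.7
ee_pos: [467.4, 17.2, 87.1]
orientation: [0.708, 0.002, -0.706, 0.002]
wrist_force: [-0.1, 0.4, 0.1]
width: 23.4
```

```bash
python3 - <<'E'
from plant import r
from h import *
c=wcam(r,"w2")
E
```

```text
t 2.7 tcp [467.4  17.2  87.1] yaw jaw -89.72 w 23.4 F [-0.1  0.4  0.1]
```

View pics/w2.png

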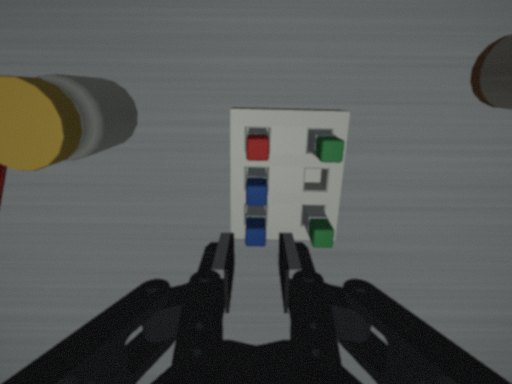

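The near blue cap at (256,232) is centred between the fingers (226..286). Descending to grip.

>>> step_arm:
  commands:
    - [[0,-0.1,-1.5],0,-0.44]
    - [[0,-0.1,-3],0,-0.44]
    - [[0,-0.1,-3.8],0,-0.44]
    - [[0,-0.1,-3.8],0,-0.44]
    - [[0,-0.1,-3.8],0,-0.44]
    - [[0,-0.1,-3.8],0,-1]
    - [[0,-0.1,-3.8],0,-1]
    - [[0,-0.1,-3.8],0,-1]
    - [[0,-0.1,-3.8],0,-1]
    - [[0,-0.1,-3.8],0,-1]

```text
time: 3.58
ee_pos: [466.7, 16.6, 48.1]
orientation: [0.708, 0.002, -0.707, 0.002]
wrist_force: [-0.4, -0.2, 3.5]
width: 11.2
```

>>> step_arm:
  commands:
    - [[0,0,0],0,-1]
    - [[0,0,0.7],0,-1]
    - [[0,0,1.5],0,-1]
    - [[0,0,2.5],0,-1]
    - [[0,0,4],0,-1]
    - [[0,0,6],0,-1]
    - [[0,0,8],0,-1]
    - [[0,0,10],0,-1]
    - [[0,0,11],0,-1]
    - [[0,0,11],0,-1]

```text
time: 4.42
ee_pos: [467.9, 16.4, 160.8]
orientation: [0.709, 0.002, -0.705, 0.002]
wrist_force: [0.4, -0.1, 0.2]
width: 11.0
```

```bash
python3 - <<'E'
from plant import r
from h import *
c=wcam(r,"w3")
E
```

```text
t 4.42 tcp [467.9  16.4 160.8] yaw jaw -89.68 w 11.0 F [ 0.4 -0.1  0.2]
```

View pics/w3.png

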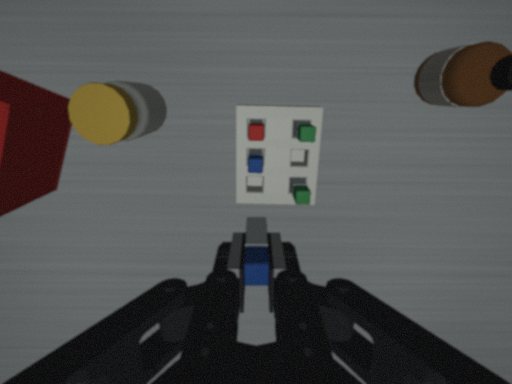

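Held (width 11.0; the near pocket at (255,183) is empty). On to the beaker.

>>> step_arm:
  commands:
    - [[0.5,-3,1.5],0,-1]
    - [[1,-6.5,1.5],0,-1]
    - [[1.5,-10,1.5],0,-1]
    - [[2,-13.5,1.5],0,-1]
    - [[2.5,-17,1.5],0,-1]
    - [[3,-20.5,1.5],0,-1]
    - [[3.5,-24,1.5],0,-1]
    - [[4,-27,1.5],0,-1]
    - [[4,-27,1.5],0,-1]
    - [[4,-27,1.5],0,-1]

```text
time: 5.3
ee_pos: [505.2, -254.1, 170.3]
orientation: [-0.706, -0.002, 0.708, -0.0]
wrist_force: [-0.9, 0.1, 0.1]
width: 11.1
```

```bash
python3 - <<'E'
from plant import r
from h import *
c=wcam(r,"w4")
m=masks(c)["blue"]|0
H,S,V=cv2.split(cv2.cvtColor(c["image"],cv2.COLOR_BGR2HSV))
m=((H>100)&(H<130)&(S>100)&(V>15)).astype(np.uint8)
P=np.array([deproj(c,u,v) for v,u in np.argwhere(m)])
P=P[(np.abs(P[:,2]-84)<5)&(P[:,1]<-200)]
print(len(P),P.min(0),P.max(0))
A=np.c_[2*P[:,:2],np.ones(len(P))];x=np.linalg.lstsq(A,(P[:,:2]**2).sum(1),rcond=None)[0];print(x[:2],np.sqrt(x[2]+x[0]**2+x[1]**2))
E
```

```text
t 5.3 tcp [ 505.2 -254.1  170.3] yaw jaw -89.85 w 11.1 F [-0.9  0.1  0.1]
1892 [ 466.08962848 -444.91935341   79.0032428 ] [ 554.71878102 -258.4156066    86.45662943]
[ 515.5120728  -342.73965754] 61.96844319358721
```

View pics/w4.png

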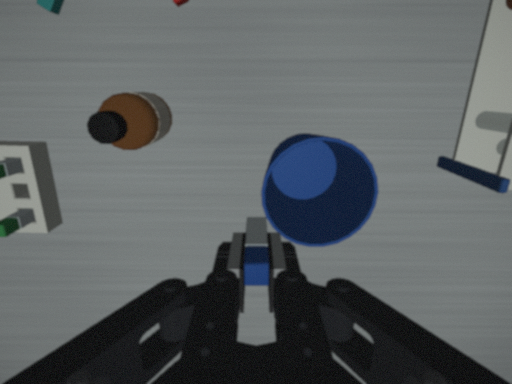

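Beaker rim spans x 466..554 and has its y edge at −258, so its centre is about (510,−303), with the top view giving (508,−300). I'll lower blue 1 slightly off-centre and release it at the mouth.

>>> step_arm:
  commands:
    - [[-0.5,-2.5,0],0,-1]
    - [[-0.5,-4.8,0],0,-1]
    - [[-0.5,-4.8,0],0,-1]
    - [[-0.5,-4.8,-2.5],0,-1]
    - [[-0.5,-4.8,-5],0,-1]
    - [[-0.5,-4.8,-7],0,-1]
    - [[-0.5,-4.8,-7.3],0,-1]
    - [[-0.5,-4.8,-7.3],0,-1]
    - [[-0.5,-4.8,-7.3],0,-1]
    - [[-0.5,-4.8,-7.3],0,-1]

```text
time: 6.18
ee_pos: [502.1, -301.4, 101.1]
orientation: [0.708, 0.002, -0.706, 0.003]
wrist_force: [-0.1, -0.0, 0.3]
width: 11.3
```

>>> step_arm:
  commands:
    - [[0,0,0],0,-0.5]
    - [[0,0,0],0,-0.44]
    - [[0,0,0],0,-0.44]
    - [[0,0,0],0,-0.44]
    - [[0,0,2],0,-0.44]
    - [[0,0,5],0,-0.44]
    - [[0,0,7],0,-0.44]
    - [[0,0,7],0,-0.44]
    - [[0,0,7],0,-0.44]
    - [[0,0,7],0,-0.44]

```text
time: 7.02
ee_pos: [500.6, -300.9, 168.3]
orientation: [-0.707, -0.002, 0.708, -0.001]
wrist_force: [-1.3, 0.2, 0.4]
width: 24.1
```

```bash
python3 - <<'E'
from plant import r
from h import *
c=wcam(r,"w5")
cv2.imwrite("pics/s5.png",cv2.convertScaleAbs(cv2.resize(r.read_camera("scene")["image"][150:340,80:330],None,fx=3,fy=3),alpha=1.6))
E
```

```text
t 7.02 tcp [ 500.6 -300.9  168.3] yaw jaw -89.7 w 24.1 F [-1.3  0.2  0.4]
```

View pics/w5.png

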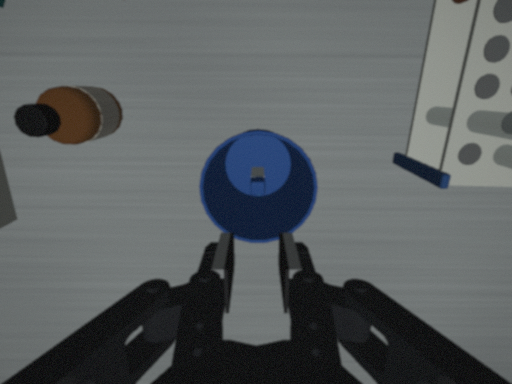

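View pics/s5.png

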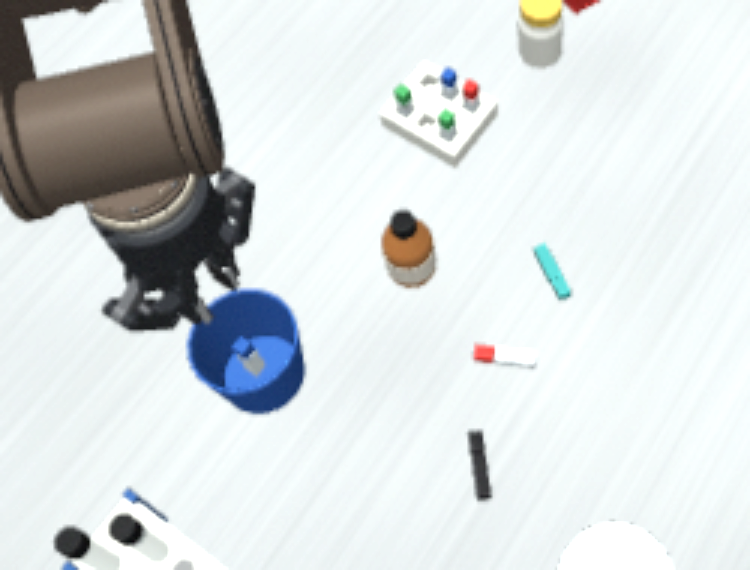

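Blue 1 is in the beaker (w5 (258,182)) and the beaker hasn't moved. Back for the second blue at (493.8, 16.2).

>>> step_arm:
  commands:
    - [[0,3.5,0],0,-0.44]
    - [[0,7.5,0],0,-0.44]
    - [[0,11.5,0],0,-0.44]
    - [[-0.5,15.5,0],0,-0.44]
    - [[-0.7,19.5,0],0,-0.44]
    - [[-0.7,23.5,0],0,-0.44]
    - [[-0.7,27.5,0],0,-0.44]
    - [[-0.7,30,-2],0,-0.44]
    - [[-0.7,31.7,-4],0,-0.44]
    - [[-0.7,31.7,-6],0,-0.44]

```text
time: 7.95
ee_pos: [493.0, 18.9, 107.6]
orientation: [-0.707, -0.004, 0.708, -0.003]
wrist_force: [-0.4, -0.4, -1.0]
width: 23.8
```

>>> step_arm:
  commands:
    - [[0,0,0],0,-0.44]
    - [[0,0,0],0,-0.44]
    - [[0,0,0],0,-0.44]
    - [[0,0,0],0,-0.44]
    - [[0,0,0],0,-0.44]
    - [[0,0,0],0,-0.44]
    - [[0,0,0],0,-0.44]
    - [[0,0,0],0,-0.44]
    - [[0,0,0],0,-0.44]
    - [[0,0,0],0,-0.44]

```text
time: 8.78
ee_pos: [494.1, 15.7, 109.4]
orientation: [0.707, 0.002, -0.707, 0.002]
wrist_force: [-0.2, -0.8, 0.6]
width: 23.8
```

```bash
python3 - <<'E'
from plant import r
from h import *
c=wcam(r,"w6")
E
```

```text
t 8.78 tcp [494.1  15.7 109.4] yaw jaw -89.7 w 23.8 F [-0.2 -0.8  0.6]
```

View pics/w6.png

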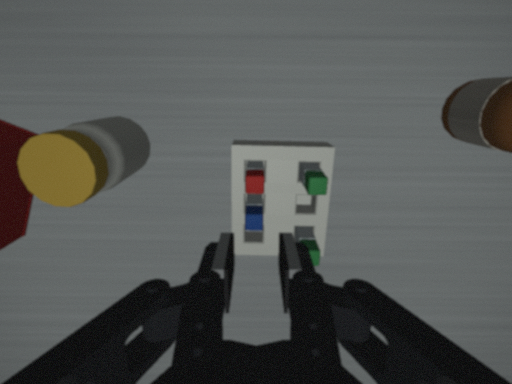

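Blue 2 at (254,218) is centred. Descending 6 cm.

>>> step_arm:
  commands:
    - [[0,0.1,-2.5],0,-0.44]
    - [[0,0.1,-4.5],0,-0.44]
    - [[0,0.1,-6],0,-0.44]
    - [[0,0.1,-6],0,-0.44]
    - [[0,0.1,-6],0,-0.44]
    - [[0,0.1,-6],0,-1]
    - [[0,0.1,-6],0,-1]
    - [[0,0.1,-6],0,-1]
    - [[0,0.1,-6],0,-1]
    - [[0,0.1,-6],0,-1]

```text
time: 9.67
ee_pos: [494.9, 16.6, 50.3]
orientation: [0.708, 0.002, -0.706, 0.002]
wrist_force: [-0.2, 0.7, 2.6]
width: 11.1
```

>>> step_arm:
  commands:
    - [[0,0,0],0,-1]
    - [[0,0,0.7],0,-1]
    - [[0,0,1.5],0,-1]
    - [[0,0,2.5],0,-1]
    - [[0,0,4],0,-1]
    - [[0,0,6],0,-1]
    - [[0,0,8],0,-1]
    - [[0,0,10],0,-1]
    - [[0,0,12],0,-1]
    - [[0,0,12],0,-1]

```text
time: 10.5
ee_pos: [496.7, 16.3, 174.8]
orientation: [0.71, 0.001, -0.704, 0.003]
wrist_force: [0.6, 0.9, 1.3]
width: 11.3
```

>>> step_arm:
  commands:
    - [[0.3,-3,0],0,-1]
    - [[0.6,-6.5,0],0,-1]
    - [[1,-10,0],0,-1]
    - [[1.5,-14,0],0,-1]
    - [[2,-18,0],0,-1]
    - [[2.4,-22,0],0,-1]
    - [[2.4,-26,0],0,-1]
    - [[2.4,-29,0],0,-1]
    - [[2.4,-31.8,0],0,-1]
    - [[2.4,-31.8,0],0,-1]

```text
time: 11.33
ee_pos: [517.4, -306.0, 169.1]
orientation: [-0.707, 0.0, 0.707, -0.001]
wrist_force: [0.3, -0.1, -0.3]
width: 11.4
```

```bash
python3 - <<'E'
from plant import r
from h import *
c=wcam(r,"w7")
E
```

```text
t 11.33 tcp [ 517.4 -306.   169.1] yaw jaw -89.95 w 11.4 F [ 0.3 -0.1 -0.3]
```

View pics/w7.png

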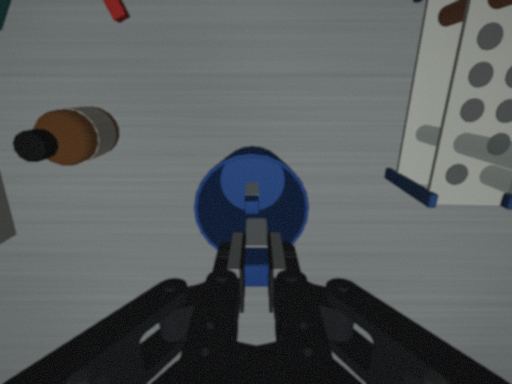

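Blue 2 is held over the beaker, whose rim is centred at u≈251. Lowering it and releasing.

>>> step_arm:
  commands:
    - [[0,0,0],0,-1]
    - [[0,0,0],0,-1]
    - [[0,0,-2],0,-1]
    - [[0,0,-4],0,-1]
    - [[0,0,-6],0,-1]
    - [[0,0,-7],0,-1]
    - [[0,0,-7.2],0,-1]
    - [[0,0,-7.2],0,-1]
    - [[0,0,-7.2],0,-1]
    - [[0,0,-7.2],0,-1]

```text
time: 12.22
ee_pos: [519.1, -301.7, 99.0]
orientation: [0.708, 0.001, -0.706, 0.003]
wrist_force: [0.2, -0.2, -0.0]
width: 11.2
```

>>> step_arm:
  commands:
    - [[0,0,0],0,-0.5]
    - [[0,0,0],0,-0.44]
    - [[0,0,0],0,-0.44]
    - [[0,0,0],0,-0.44]
    - [[0,0,2],0,-0.44]
    - [[0,0,5],0,-0.44]
    - [[0,0,7],0,-0.44]
    - [[0,0,7],0,-0.44]
    - [[0,0,7],0,-0.44]
    - [[0,0,7],0,-0.44]

```text
time: 13.05
ee_pos: [517.6, -300.9, 166.3]
orientation: [-0.707, -0.002, 0.708, -0.002]
wrist_force: [-0.8, -0.3, 0.0]
width: 23.7
```

```bash
python3 - <<'E'
from plant import r
from h import *
c=wcam(r,"w8")
E
```

```text
t 13.05 tcp [ 517.6 -300.9  166.3] yaw jaw -89.7 w 23.7 F [-0.8 -0.3  0. ]
```

View pics/w8.png

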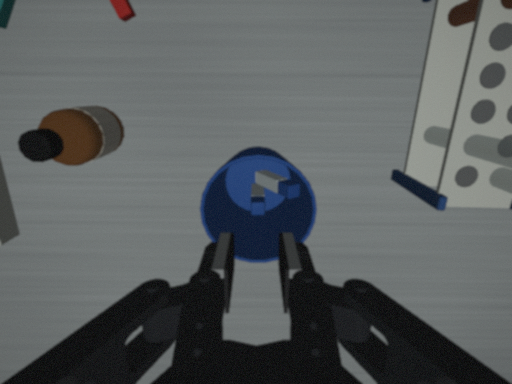

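Both blues are in the beaker. Next is red_b, so I'll move to look at it.

>>> step_arm:
  commands:
    - [[2,2,1],0,-0.3]
    - [[5,5,1],0,-0.3]
    - [[8,8,1],0,-0.3]
    - [[11,11,1],0,-0.3]
    - [[12.5,12,1],0,-0.3]
    - [[12.5,12,1],0,-0.3]
    - [[12.5,12,1],0,-0.3]
    - [[12.5,12,1],0,-0.3]
    - [[12.5,12,1],0,-0.3]
    - [[12.5,12,1],0,-0.3]

```text
time: 13.93
ee_pos: [642.1, -182.3, 176.9]
orientation: [-0.707, -0.001, 0.707, -0.001]
wrist_force: [0.3, -0.5, 0.1]
width: 30.1
```

```bash
python3 - <<'E'
from plant import r
from h import *
c=wcam(r,"w9")
H,S,V=cv2.split(cv2.cvtColor(c["image"],cv2.COLOR_BGR2HSV))
red=masks(c)["red"]; print(np.percentile(V,[50,90,99]))
body=(S<60)&(V>130)
for n,m in(("red",red),("white",body)):
    k,l,st,ce=cv2.connectedComponentsWithStats(m.astype(np.uint8))
    for i in range(1,k):
        if st[i,4]>60: print(n,ce[i].round(1),st[i].tolist(),ray(c,*ce[i],12.5).round(1))
E
```

```text
t 13.93 tcp [ 642.1 -182.3  176.9] yaw jaw -89.79 w 30.1 F [ 0.3 -0.5  0.1]
[108. 114. 136.]
red [259.7 150.4] [252, 142, 16, 18, 177] [ 666.2 -185.8   12.5]
red [ 58.4 302.8] [52, 297, 14, 12, 126] [481.3  53.4  12.5]
white [247.5 124.8] [235, 106, 26, 38, 476] [ 691.4 -173.7   12.5]
white [503.6 259. ] [490, 209, 22, 78, 852] [ 543.6 -462.2   12.5]
white [ 94.4 278.8] [60, 269, 69, 37, 932] [515.1   4.6  12.5]
white [ 77.2 313.1] [68, 302, 27, 25, 241] [466.4  33.6  12.5]
```

View pics/w9.png

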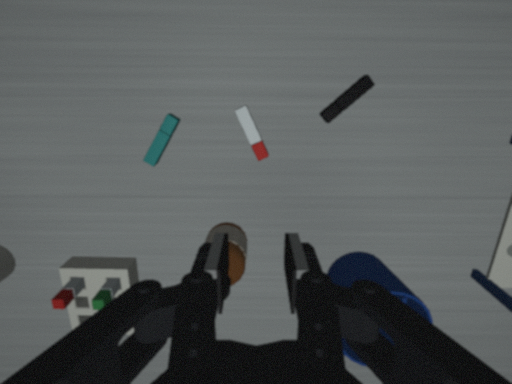

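Candidates in w9: turquoise (162,139), red/white (252,133) and black (347,99). Red/white is red_b: the cap and body centroids are 28 mm apart, as they must be. I'll check where the fingertips really stand from the range image before going low.

```bash
python3 - <<'E'
from h import *
for f in("w3","w8","w9"):
    c=pickle.load(open(f+".pkl","rb"));M=np.array(c["mount"])
    z=c["range_z"];v,u=np.mgrid[:384,:512]
    p=np.stack([(u-c["cx"])/c["fx"]*z,(v-c["cy"])/c["fy"]*z,z],-1)@M[:3,:3].T+M[:3,3]
    k=(z>0)&(np.abs(p[...,2])<14)&(p[...,0]<25)&(np.abs(p[...,1])>5.8)&(np.abs(p[...,1])<40)
    q=p[k];print(f,len(q),"max x",np.percentile(q[:,0],[97,99,100]).round(1))
c=pickle.load(open("w9.pkl","rb"));a=c["image"][80:190,120:400]
cv2.imwrite("pics/w9c.png",cv2.convertScaleAbs(cv2.resize(a,None,fx=2.8,fy=2.8,interpolation=cv2.INTER_CUBIC),alpha=1.5))
E
```

```text
w3 16516 max x [-0.8  5.5 24.6]
w8 13099 max x [ 3.2  8.1 14.1]
w9 11721 max x [ 4.1  8.2 14.8]
```

View pics/w9c.png

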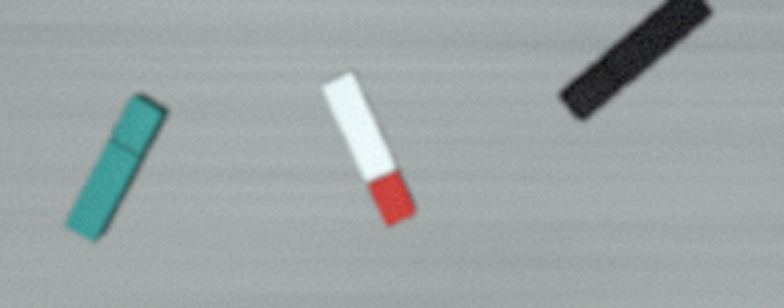

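Fingertips are about 14 mm ahead of the TCP, as stated. The crop confirms red_b: frosted white body with a red cap. Its centre is about (683.3, −177.6), so the move is +4.1, +0.5 cm with a +25.4° turn.

>>> step_arm:
  commands:
    - [[2,0.3,-2],7,-0.3]
    - [[4.1,0.5,-4],14,-0.3]
    - [[4.1,0.5,-6],21,-0.3]
    - [[4.1,0.5,-8],25.4,-0.3]
    - [[4.1,0.5,-10],25.4,-0.3]
    - [[4.1,0.5,-10],25.4,-0.3]
    - [[4.1,0.5,-10],25.4,-0.3]
    - [[4.1,0.5,-10],25.4,-0.3]
    - [[4.1,0.5,-10],25.4,-0.3]
    - [[4.1,0.5,-10],25.4,-0.3]

```text
time: 14.82
ee_pos: [685.2, -176.9, 79.7]
orientation: [0.69, 0.156, -0.688, 0.158]
wrist_force: [0.4, 0.2, 0.0]
width: 30.0
```

```bash
python3 - <<'E'
from plant import r
from h import *
c=wcam(r,"w10")
E
```

```text
t 14.82 tcp [ 685.2 -176.9   79.7] yaw jaw -64.31 w 30.0 F [0.4 0.2 0. ]
```

View pics/w10.png

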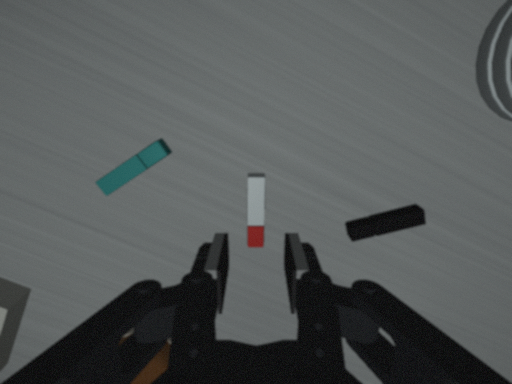

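red_b is vertical and centred at u=256. Going down to TCP z≈19.

>>> step_arm:
  commands:
    - [[0,0,-2],0,-0.3]
    - [[0,0,-4],0,-0.3]
    - [[0,0,-5.5],0,-0.3]
    - [[0,0,-6],0,-0.3]
    - [[0,0,-6.1],0,-0.3]
    - [[0,0,-6.1],0,-0.3]
    - [[0,0,-6.1],0,-0.3]
    - [[0,0,-6.1],0,-0.3]
    - [[0,0,-6.1],0,-0.3]
    - [[0,0,-6.1],0,-0.3]

```text
time: 15.7
ee_pos: [684.6, -176.5, 17.3]
orientation: [0.69, 0.157, -0.689, 0.158]
wrist_force: [0.2, 0.9, 0.9]
width: 29.8
```

```bash
python3 - <<'E'
from plant import r
from h import *
c=wcam(r,"w11")
E
```

```text
t 15.7 tcp [ 684.6 -176.5   17.3] yaw jaw -64.29 w 29.8 F [0.2 0.9 0.9]
```

View pics/w11.png

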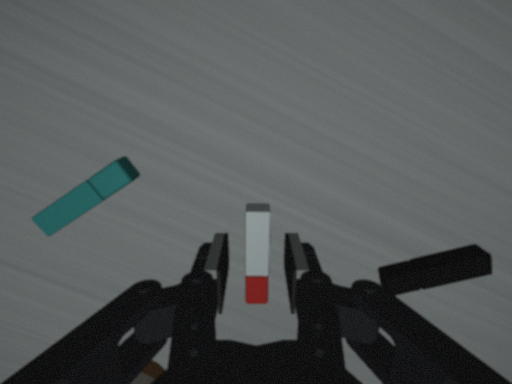

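The cuvette lies between the pads. I'll close and lift.

>>> step_arm:
  commands:
    - [[0,0,0.1],0,-0.7]
    - [[0,0,0.1],0,-1]
    - [[0,0,0.1],0,-1]
    - [[0,0,0.1],0,-1]
    - [[0,0,0.1],0,-1]
    - [[0,0,0.1],0,-1]
    - [[0,0,0.1],0,-1]
    - [[0,0,1],0,-1]
    - [[0,0,2],0,-1]
    - [[0,0,3.5],0,-1]

```text
time: 16.58
ee_pos: [682.8, -175.8, 50.3]
orientation: [-0.688, -0.158, 0.69, -0.157]
wrist_force: [0.3, 0.6, -0.4]
width: 10.1
```

>>> step_arm:
  commands:
    - [[0,0,2],0,-1]
    - [[0,0,4],0,-1]
    - [[0,0,7],0,-1]
    - [[0,0,10],0,-1]
    - [[0,0,13],0,-1]
    - [[0,0,13],0,-1]
    - [[0,0,13],0,-1]
    - [[0,0,13],0,-1]
    - [[0,0,13],0,-1]
    - [[0,0,13],0,-1]

```text
time: 17.42
ee_pos: [683.0, -175.9, 179.0]
orientation: [-0.688, -0.158, 0.691, -0.157]
wrist_force: [-0.0, 0.8, 0.1]
width: 10.9
```

```bash
python3 - <<'E'
from plant import r
from h import *
c=wcam(r,"w12")
E
```

```text
t 17.42 tcp [ 683.  -175.9  179. ] yaw jaw -64.29 w 10.9 F [-0.   0.8  0.1]
```

View pics/w12.png

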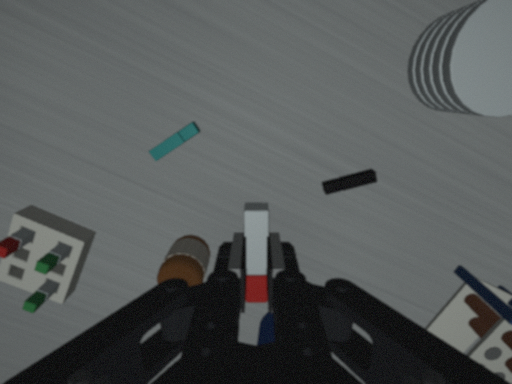

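red_b is held (width 10.9). Moving toward the tub, turning back on the way.

>>> step_arm:
  commands:
    - [[-1,3,0],-5,-1]
    - [[-2.5,6,0],-10,-1]
    - [[-4.5,9,0],-15,-1]
    - [[-6.5,12,0],-20,-1]
    - [[-8.5,15.5,0],-25.4,-1]
    - [[-10.5,19,0],-25.4,-1]
    - [[-12.5,22.5,0],-25.4,-1]
    - [[-14.5,26,0],-25.4,-1]
    - [[-16.5,29.5,0],-25.4,-1]
    - [[-18.5,33,0],-25.4,-1]

```text
time: 18.3
ee_pos: [497.4, 155.0, 180.5]
orientation: [-0.707, -0.002, 0.708, -0.002]
wrist_force: [0.4, 1.0, -0.6]
width: 10.4
```

>>> step_arm:
  commands:
    - [[-1,2,0],0,-1]
    - [[-2,4.5,0],0,-1]
    - [[-2,4.5,0],0,-1]
    - [[-2,4.5,0],0,-1]
    - [[-2,4.5,0],0,-1]
    - [[-2,4.5,0],0,-1]
    - [[-2,4.5,0],0,-1]
    - [[-2,4.5,0],0,-1]
    - [[-2,4.5,0],0,-1]
    - [[-2,4.5,0],0,-1]

```text
time: 19.13
ee_pos: [479.4, 198.2, 181.3]
orientation: [-0.707, -0.002, 0.707, -0.002]
wrist_force: [0.6, -0.6, -0.0]
width: 10.3
```

```bash
python3 - <<'E'
from plant import r
from h import *
c=wcam(r,"w13")
H,S,V=cv2.split(cv2.cvtColor(c["image"],cv2.COLOR_BGR2HSV))
m=((H<10)|(H>170))&(S>100)&(V>15)
vv,uu=np.nonzero(m);P=np.array([deproj(c,u,v) for v,u in zip(vv,uu)])
k=(P[:,2]>74)&(P[:,2]<86)
rr=cv2.minAreaRect(P[k][:,:2].astype(np.float32));print("rim",k.sum(),rr)
E
```

```text
t 19.13 tcp [479.4 198.2 181.3] yaw jaw -89.75 w 10.3 F [ 0.6 -0.6 -0. ]
rim 2205 ((514.3134155273438, 247.0137939453125), (94.26300048828125, 95.17802429199219), 67.31269836425781)
```

View pics/w13.png

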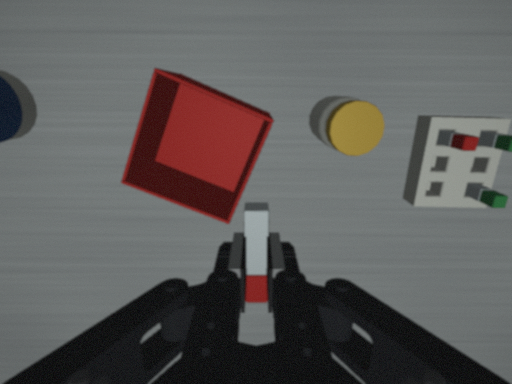

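Tub rim fit: centre (514.3, 247.0), 94×95 mm, which matches the given size. I'll lower red_b into the mouth and release it.

>>> step_arm:
  commands:
    - [[1.7,2.5,0],0,-1]
    - [[3.5,4.9,0],0,-1]
    - [[3.5,4.9,-1],0,-1]
    - [[3.5,4.9,-3],0,-1]
    - [[3.5,4.9,-6],0,-1]
    - [[3.5,4.9,-8],0,-1]
    - [[3.5,4.9,-9.5],0,-1]
    - [[3.5,4.9,-9.5],0,-1]
    - [[3.5,4.9,-9.5],0,-1]
    - [[3.5,4.9,-9.5],0,-1]

```text
time: 20.02
ee_pos: [514.8, 247.7, 87.4]
orientation: [0.708, 0.002, -0.707, 0.002]
wrist_force: [0.0, 0.7, -0.1]
width: 10.3
```

>>> step_arm:
  commands:
    - [[0,0,0],0,-0.5]
    - [[0,0,0],0,-0.44]
    - [[0,0,0],0,-0.44]
    - [[0,0,0],0,-0.44]
    - [[0,0,2],0,-0.44]
    - [[0,0,5],0,-0.44]
    - [[0,0,8],0,-0.44]
    - [[0,0,8],0,-0.44]
    - [[0,0,8],0,-0.44]
    - [[0,0,8],0,-0.44]

```text
time: 20.85
ee_pos: [513.8, 247.6, 166.1]
orientation: [-0.707, -0.002, 0.707, -0.002]
wrist_force: [-0.4, 0.8, -0.5]
width: 23.4
```

```bash
python3 - <<'E'
from plant import r
from h import *
c=wcam(r,"w14")
E
```

```text
t 20.85 tcp [513.8 247.6 166.1] yaw jaw -89.69 w 23.4 F [-0.4  0.8 -0.5]
```

View pics/w14.png

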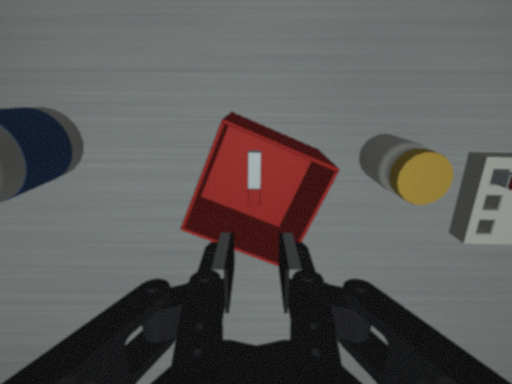

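red_b lies in the tub at (254,178). Last is red_a at (519.5, 16.2).

>>> step_arm:
  commands:
    - [[0.2,-3,0],0,-0.44]
    - [[0.5,-7,0],0,-0.44]
    - [[0.5,-11,0],0,-0.44]
    - [[0.5,-15,0],0,-0.44]
    - [[0.5,-19,0],0,-0.44]
    - [[0.5,-22,0],0,-0.44]
    - [[0.5,-23.1,-2],0,-0.44]
    - [[0.5,-23.1,-5.5],0,-0.44]
    - [[0.5,-23.1,-5.5],0,-0.44]
    - [[0.5,-23.1,-5.5],0,-0.44]

```text
time: 21.73
ee_pos: [516.2, 17.0, 108.1]
orientation: [-0.704, -0.002, 0.71, -0.001]
wrist_force: [-0.3, 0.4, 0.2]
width: 23.7
```

>>> step_arm:
  commands:
    - [[0,0,0],0,-0.44]
    - [[0,0,0],0,-0.44]
    - [[0,0,0],0,-0.44]
    - [[0,0,0],0,-0.44]
    - [[0,0,0],0,-0.44]
    - [[0,0,0],0,-0.44]
    - [[0,0,0],0,-0.44]
    - [[0,0,0],0,-0.44]
    - [[0,0,0],0,-0.44]
    - [[0,0,0],0,-0.44]

```text
time: 22.57
ee_pos: [519.1, 16.7, 111.3]
orientation: [-0.707, -0.002, 0.707, -0.002]
wrist_force: [-0.0, 0.1, 0.2]
width: 24.1
```

```bash
python3 - <<'E'
from plant import r
from h import *
c=wcam(r,"w15")
E
```

```text
t 22.57 tcp [519.1  16.7 111.3] yaw jaw -89.69 w 24.1 F [-0.   0.1  0.2]
```

View pics/w15.png

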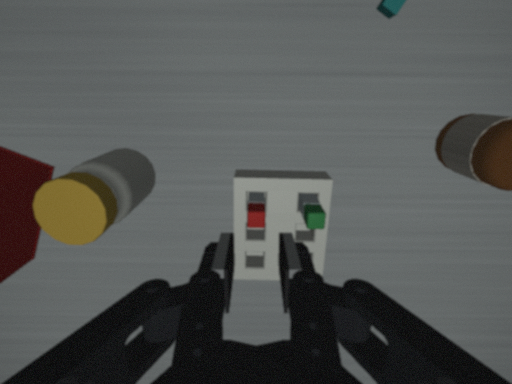

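red_a at (257,215) is centred. Descending, gripping and lifting.

>>> step_arm:
  commands:
    - [[0,0,-2.5],0,-0.44]
    - [[0,0,-4.5],0,-0.44]
    - [[0,0,-6.2],0,-0.44]
    - [[0,0,-6.2],0,-0.44]
    - [[0,0,-6.2],0,-0.44]
    - [[0,0,-6.2],0,-1]
    - [[0,0,-6.2],0,-1]
    - [[0,0,-6.2],0,-1]
    - [[0,0,-6.2],0,-1]
    - [[0,0,-6.2],0,-1]

```text
time: 23.45
ee_pos: [519.9, 16.6, 50.4]
orientation: [0.708, 0.002, -0.706, 0.002]
wrist_force: [-0.3, 0.4, 3.1]
width: 11.3
```

>>> step_arm:
  commands:
    - [[0,0,0],0,-1]
    - [[0,0,0.7],0,-1]
    - [[0,0,1.5],0,-1]
    - [[0,0,2.5],0,-1]
    - [[0,0,4],0,-1]
    - [[0,0,6],0,-1]
    - [[0,0,8],0,-1]
    - [[0,0,10],0,-1]
    - [[0,0,12.5],0,-1]
    - [[0,0,12.5],0,-1]

```text
time: 24.28
ee_pos: [522.1, 16.3, 180.8]
orientation: [0.711, 0.001, -0.704, 0.003]
wrist_force: [0.7, 0.1, 1.1]
width: 10.8
```

>>> step_arm:
  commands:
    - [[0,3,0],0,-1]
    - [[0,6.5,0],0,-1]
    - [[0,10,0],0,-1]
    - [[0,13.5,0],0,-1]
    - [[-0.5,17,0],0,-1]
    - [[-0.5,20,0],0,-1]
    - [[-0.5,23,0],0,-1]
    - [[-0.5,23,0],0,-1]
    - [[-0.5,23,0],0,-1]
    - [[-0.5,23,0],0,-1]

```text
time: 25.12
ee_pos: [513.7, 246.3, 174.0]
orientation: [-0.707, -0.002, 0.707, -0.002]
wrist_force: [-0.4, -0.2, 0.0]
width: 10.8
```

```bash
python3 - <<'E'
from plant import r
from h import *
c=wcam(r,"w16")
E
```

```text
t 25.12 tcp [513.7 246.3 174. ] yaw jaw -89.67 w 10.8 F [-0.4 -0.2  0. ]
```

View pics/w16.png

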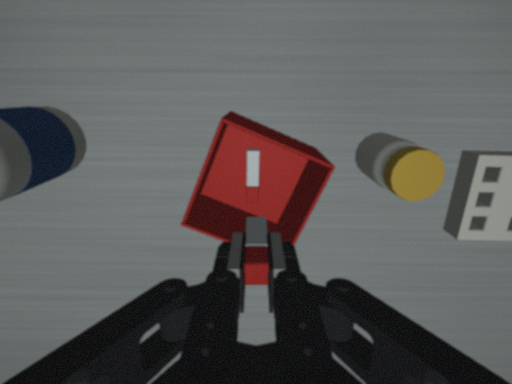

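red_a is held over the tub. Lowering it in, beside red_b.

>>> step_arm:
  commands:
    - [[0,0.7,0],0,-1]
    - [[0,0.7,-1],0,-1]
    - [[0,0.7,-3],0,-1]
    - [[0,0.7,-5],0,-1]
    - [[0,0.7,-7],0,-1]
    - [[0,0.7,-7.8],0,-1]
    - [[0,0.7,-7.8],0,-1]
    - [[0,0.7,-7.8],0,-1]
    - [[0,0.7,-7.8],0,-1]
    - [[0,0.7,-7.8],0,-1]

```text
time: 26.0
ee_pos: [515.2, 253.9, 97.9]
orientation: [0.708, 0.002, -0.706, 0.002]
wrist_force: [-0.3, -0.0, 0.5]
width: 11.1
```

>>> step_arm:
  commands:
    - [[0,0,0],0,-0.5]
    - [[0,0,0],0,-0.44]
    - [[0,0,0],0,-0.44]
    - [[0,0,0],0,-0.44]
    - [[0,0,2],0,-0.44]
    - [[0,0,5],0,-0.44]
    - [[0,0,9],0,-0.44]
    - [[0,0,11],0,-0.44]
    - [[0,0,11],0,-0.44]
    - [[0,0,11],0,-0.44]

```text
time: 26.83
ee_pos: [515.0, 254.0, 208.3]
orientation: [0.708, 0.002, -0.706, 0.002]
wrist_force: [0.1, -0.4, -0.5]
width: 24.2
```

```bash
python3 - <<'E'
from plant import r
from h import *
c=wcam(r,"w17")
s=r.read_camera("scene");t=r.read_camera("top");pickle.dump((s,t),open("end.pkl","wb"))
cv2.imwrite("pics/send.png",cv2.convertScaleAbs(cv2.resize(s["image"][80:330,80:340],None,fx=2.4,fy=2.4,interpolation=cv2.INTER_CUBIC),alpha=1.5))
cv2.imwrite("pics/tend.png",cv2.convertScaleAbs(cv2.resize(t["image"][140:240,80:430],None,fx=2.2,fy=2.2,interpolation=cv2.INTER_CUBIC),alpha=1.5))
E
```

```text
t 26.83 tcp [515.  254.  208.3] yaw jaw -89.69 w 24.2 F [ 0.1 -0.4 -0.5]
```

View pics/w17.png

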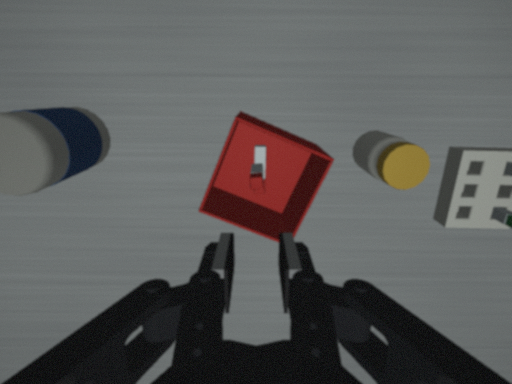

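View pics/send.png

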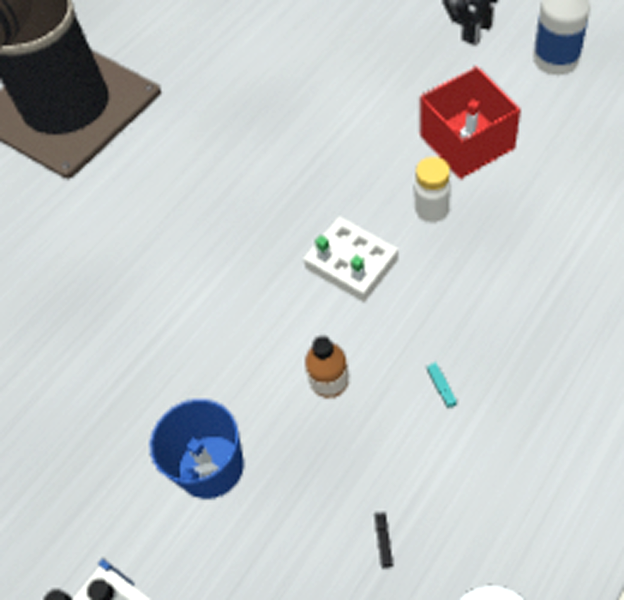

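View pics/tend.png

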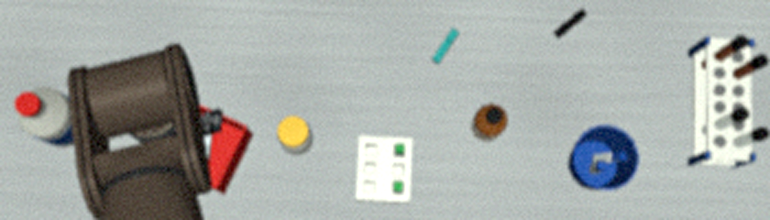

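All four are in. red_a seems to stand or lean inside the tub at w17 (257,170), so I'll let it settle and check that nothing has moved.

>>> step_arm:
  commands:
    - [[0,0,3],0,0]
    - [[0,0,3],0,0]
    - [[0,0,3],0,0]
    - [[0,0,3],0,0]
    - [[0,0,3],0,0]
    - [[0,0,3],0,0]
    - [[0,0,3],0,0]
    - [[0,0,3],0,0]
    - [[0,0,3],0,0]
    - [[0,0,3],0,0]

```text
time: 27.82
ee_pos: [514.1, 253.7, 236.2]
orientation: [-0.707, -0.002, 0.707, -0.002]
wrist_force: [0.0, -0.2, 1.1]
width: 42.7
```

```bash
python3 - <<'E'
from plant import r
from h import *
c=wcam(r,"w18")
s=r.read_camera("scene");s0=D["scene"]
def blobs(c):
    out=[]
    for n,m in masks(c).items():
        k,l,st,ce=cv2.connectedComponentsWithStats(m.astype(np.uint8))
        out+=[(n,ce[i].round(1).tolist(),int(st[i,4])) for i in range(1,k) if st[i,4]>12 and 80<ce[i][0]<345 and ce[i][1]>50]
    return out
print(blobs(s0));print(blobs(s))
# tub contents heights (wrist)
P=np.array([[deproj(c,u,v) for u in range(190,340)] for v in range(90,225)]).reshape(-1,3)
k=(np.abs(P[:,0]-514)<30)&(np.abs(P[:,1]-247)<30);print("tub inner zmax",np.percentile(P[k][:,2],[50,90,99,100]).round(0))
H,S,V=cv2.split(cv2.cvtColor(c["image"],cv2.COLOR_BGR2HSV))
m=((H<10)|(H>170))&(S>100)&(V>15)
Q=np.array([deproj(c,u,v) for v,u in np.argwhere(m)]);Q=Q[(Q[:,2]>74)&(Q[:,2]<86)];print(cv2.minAreaRect(Q[:,:2].astype(np.float32)))
cv2.imwrite("pics/tub18.png",cv2.convertScaleAbs(cv2.resize(c["image"][90:230,180:360],None,fx=4,fy=4,interpolation=cv2.INTER_CUBIC),alpha=1.5))
E
```

```text
t 27.82 tcp [514.1 253.7 236.2] yaw jaw -89.69 w 42.7 F [ 0.  -0.2  1.1]
[('red', [317.9, 67.4], 71), ('red', [275.3, 130.3], 1266), ('red', [236.5, 179.5], 20), ('red', [240.9, 267.5], 31), ('blue', [312.4, 99.3], 200), ('blue', [222.0, 171.6], 20), ('blue', [229.3, 175.6], 17), ('blue', [162.4, 266.4], 1169), ('blue', [180.6, 359.2], 19), ('green', [213.9, 181.0], 21), ('green', [228.5, 189.5], 20)]
[('red', [317.9, 67.3], 72), ('red', [275.2, 130.2], 1216), ('blue', [312.4, 99.3], 203), ('blue', [162.2, 265.9], 1084), ('blue', [180.6, 359.2], 19), ('green', [213.8, 181.1], 22), ('green', [228.5, 189.5], 20)]
tub inner zmax [ 3. 34. 71. 73.]
((514.3923950195312, 246.90371704101562), (94.02142333984375, 95.10050201416016), 67.35383605957031)
```

View pics/tub18.png

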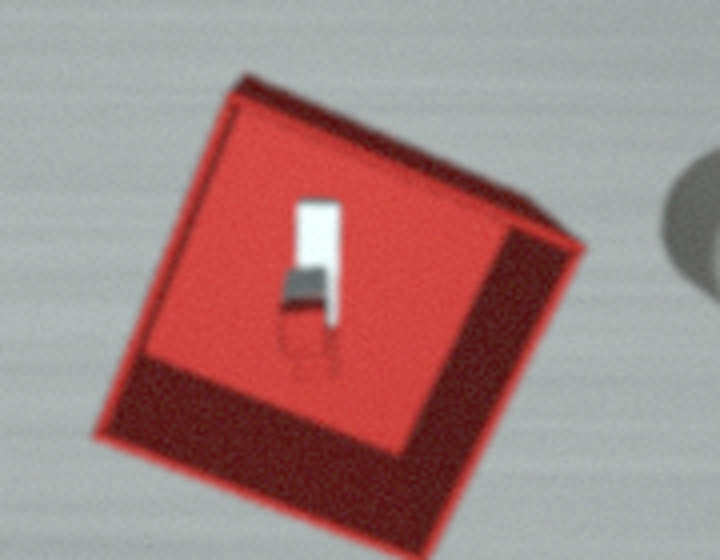

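red_a stands at rest on top of red_b (top at about 71 mm, so its centre is at about 43 mm, under 75). The tub, beaker and greens haven't moved. Handing in.

```bash
python3 -c "
from plant import r
print(r.job_done())"
```

```text
the job is handed in; nothing more can be done
None
```

All four used cuvettes are put away: both blue-capped ones in the beaker and both red-capped ones in the tub, including the one from the bench. Each was lowered to the mouth of its container before release. I handed the job in at about 28 s of the 72 s allowed, and the interface gave no verdict.

**Last checks:**
- **Tub:** the rim fit gives the same centre before and after the last drop, (514.3, 247.0) and (514.4, 246.9) mm.
- **References and beaker:** both green caps are within 0.2 px of their starting places in the scene camera. The beaker's colour blob moved 0.5 px, most likely because the cuvettes now cover part of it.
- **Other things:** the rack and wash bottle had not shifted in the scene camera. I checked the jar and amber bottle only by eye. I left the turquoise and black look-alikes alone.
- **In the beaker:** I confirmed the two blue cuvettes from the pictures only and did not measure their heights.
- **In the tub:** red_a came to rest standing upright on top of red_b, not lying beside it. Its top is at about 71 mm, so its centre is at about 43 mm, inside the 75 mm limit. It was still in the same place about a second after release.

No check failed. The only disagreement was between cameras: positions from the scene camera differed from the top and wrist views by 2–6 mm. I used the wrist camera for every grasp, and every grasp came out centred.

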